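# Pry open the slide box with the scraper from the drawer

### The job

Pull the bench drawer well open and take out the scraper lying in it. With the scraper's blade in the slot at the front of the slide box, lever the box's hinged cover up until it stands about upright or leans back; the gripper itself must not touch the cover. Then lay the scraper back flat in the drawer and leave the jar, the bottle and the rack where they are.

Things in the scene. Friction and masses are not known exactly. Their poses are not given: they have to be found in the camera images.
- cab: slim grey bench-top drawer unit with one white-fronted drawer, fixed, 240 deep (x) x 300 wide (y) x 80 mm high. Origin: centre of its underside; its front (the drawer's side) faces its own -x.
- cab_drawer0 (a joint): how far the drawer is pulled out, m: 0 shut, 0.166 fully out. It slides along the unit's own -x. A light pull (2 N) moves it.
- cab_drawer0_handle (a point): middle of the drawer's horizontal steel bar handle (120 mm long along the unit's y, about 10 mm thick, its middle 35 mm in front of the drawer's face and about 36 mm below the unit's top). Moves with the drawer.
- drawer_in (a point): centre of the drawer's inner floor, moves with the drawer; axes as the unit's. The inside is 195 mm (x) by 258 mm (y); its walls rise 36 mm over this floor, the front panel about 47 mm.
- scraper: scraper, 180 mm long, about 0.09 kg: black handle 100 long x 18 wide x 22 mm high, then a flat steel blade 80 long x 22 wide x 2.5 mm thick at half the handle's height. Its +x runs from handle to blade. Origin: middle of the handle, on its underside. Lies in the drawer roughly along y, blade to the right (-y), hidden while shut.
- scraper_grip (a point): point in the handle 25 mm towards the blade from its middle, 11 mm above its underside, near the centre of mass: a good place to grip (across the 18 mm width). Axes as the scraper's.
- scraper_tip (a point): middle of the blade's end edge, 105 mm ahead of scraper_grip along the scraper's x, at the same height.
- box: grey slide storage box, fixed on the bench, 110 deep (x) x 170 wide (y) x 60 mm high without the cover, walls 6 mm, hollow with glass slides standing inside (tops 32 mm above the bench). Origin: centre of its underside; its front, with the slot, faces its own -x.
- slot (a point): middle of the pry slot in the box's front face: an opening 50 mm wide and 10 mm high (50 to 60 mm above the bench) through the 6 mm wall, right under the cover. Axes as the box's; a blade goes in along +x. A ledge 50 mm wide sticks out 10 mm below it, its top level with the slot's bottom.
- hinge_line (a point): middle of the cover's hinge line, on top of the box's rear wall, 60 mm above the bench; the hinge runs along the box's y. Axes as the box's.
- cover (a joint): opening angle of the flat grey cover (110 x 170 x 7 mm, flush with the box's sides, paper label on top), rad: 0 shut, 1.57 upright, 1.75 the stop. It is stiff and stays where it is left; about 2 N at its front edge raises it.
- cover_edge (a point): middle of the cover's front edge, at its underside, 110 mm from the hinge line.
- jar: clear specimen jar with white cap, 64 mm wide, 85 mm high; origin at its underside. Bystander.
- flask: amber bottle with black cap, 56 mm wide, 120 mm high; origin at its underside. Bystander.
- rack: blue divided rack, 90 x 120 x 35 mm; origin at its underside. Bystander.

How it is judged:
By the outcome, as a careful person would: the job done as asked, in the order asked, and still so for the second after the job is handed in, with the robot touching nothing.
It also fails if it takes over 64 s, if anything falls off the work surface, if the arm or the gripper's body presses on something with over 40 N, if the wrist force passes 120 N, or if a joint passes its speed limit or range.

### The arm

A 6-joint arm with a two-finger parallel gripper is mounted at the origin on the work surface. World frame = base frame: x ahead of the robot, y to its left, z up, the work surface at z = 0. Lengths are in m, angles in degrees, forces in N, time in s.
With the tool pointing down it reaches from about 0.4 to 0.925 m from the base axis. Payload 12.5 kg.
Tool frame: the origin (TCP) lies midway between the tips of the shut fingers; the grasp point (between the pads) lies 19 mm behind it; z points along the fingers, y is the direction in which the jaws open and shut (so a half turn about z gives the same grasp; the last joint's range is limited). The gripper opens to 95 mm and grips with 3 to 60 N. Pads are 20 mm wide; open, the fingers measure 119 mm over their backs; the gripper's body (75 mm by 180 mm) begins 59 mm behind the grasp point.
Start: joints at [-69.591, 28.126, 89.318, -0, 62.55, -6.05], TCP at [0.278, -0.56, 0.215] pointing down, gripper open.
Joint ranges: [-177.58, 177.58], [-47.91, 125.51], [2.72, 160], [-65.01, 245.01], [3.68, 167.84], [-153.87, 153.87]. Speed limits (degrees/s): [127.2, 127.2, 159.86, 180, 180, 180].

### API

Orientations are given as [roll, pitch, yaw] about the fixed x, y, z axes, in that order (R = Rz(yaw) Ry(pitch) Rx(roll)).
In Python, from cell import bot, cams gives the robot as it stands.
- The arm moves only by the tool carry_out, never from a script. Its argument "plan" is a list of rows, each a list of 4 numbers: the shift along the tool's x, y, z in m, then the turn about the tool's z in degrees. A call has 1 to 12 rows; each row is the pose to reach, as a shift and turn from the pose measured when the call began, along the tool's axes at that moment; what a row does not reach only later rows make up. A row lasts 1/8 s, in which the tool goes at most 62.5 mm and 10.7 degrees, less where a joint would pass 70% of its speed; a pose out of reach is approached as far as the arm can. A call with a gripper value outside its range is refused whole. "jaw" is the opening, from 0 (shut) to 1 (fully open), set as the call begins (left out, the last holds). The fingers move at their own pace and stop on an object; the grip force is fixed at half the most. Time passes only in rows, so rows that repeat a pose let the fingers close. It gives the time, the measured TCP pose, the force and the opening at its end, in the units of the state.
- bot.state(): the state, without advancing time (a new reading comes with each control period).
- cams.camera(name): name is "scene" or "top" or "wrist"; returns a dict with "image" (400x640x3 uint8, red, green, blue), "mtx" (3x3 intrinsics, pixels), "R" (3x3) and "t" (3): a world point X has camera coordinates R X + t; the wrist camera has in their place "tool_from_camera" (4x4, takes a point from camera to tool coordinates, whose origin is the TCP and whose axes are the flange's). Camera axes: x right, y down, z forward; pixel columns grow to the right and rows downward; lengths in m; the calibration is good to about 2 mm. The wrist camera is an equidistant fisheye: a pixel r from the principal point sees the ray r / f radians off the axis. A picture is of the moment at which its call begins: read the wrist's pose just before it. There is no depth.
- bot.sign_off(): hands the job in, once; it reports no verdict.
Trained networks look in a picture, given as the dict that the camera call returned (one of the last four; its "shot" number tells which), for a name from the list of things; names that differ only in an ending like _2 or _b are one class to them, and where a whole thing is asked for, a point or a joint stands for the part that bears it (a point fixed in the world has none). Each returns a list of dicts, best first, with "score" (0 to 1); they miss things now and then, are a little off and sometimes report something else, mostly with a low value. They report only what shows in the picture. A call takes as long as a camera call.
- cams.find_in(name, picture): "bbox" ([left, top, right, bottom] in pixels, round what is visible of it).
- cams.pinpoint(name, picture): "position" ([column, row] in pixels: a listed point, or the origin of a listed thing).
The state is a dict: "clock": time; "qpos": joint angles; "qd": joint speeds; "joint_torque": joint torques, N m; "tool_pos": TCP position; "ee_rot": TCP orientation; "wrist_force": force on the tool from outside, world axes, zero at the start; "ft_torque": the same for the moment, N m; "opening": finger opening in m.
Only numpy, scipy, OpenCV 4.12 (cv2) and the standard library are available. Lean on these libraries where they do the work, as an engineer would, in place of code of your own. Each camera call takes 0.05 s, during which the arm holds its last target. There are 200 camera calls.

## Working session

There is one attempt and no reset: what is moved stays moved. The work goes in short steps, Python scripts to look and compute and a tool call to move; the robot and the scene stay as the last step left them, time stands still between calls to the robot, and variables do not carry over. Pictures are saved under pics/ and viewed, about 8 in all and at most 12, crops included, and the job is handed in when it is done.

Besides the shell and the picture viewer there is one more tool, called after "Request:" as name([rows], argument=value, ...), one row to a line, values as JSON. carry_out: Moves the arm, as the interface text tells. Its arguments: {"type":"object","properties":{"plan":{"type":"array"},"jaw":{"type":"number"}},"required":["plan"]}

```bash
ls; mkdir -p pics; cat > h.py <<'E'
import numpy as np, cv2
from scipy.spatial.transform import Rotation as Ro
from cell import bot, cams
np.set_printoptions(precision=4, suppress=True)
def tool():
    s=bot.state(); T=np.eye(4); T[:3,:3]=Ro.from_euler('xyz',s['ee_rot'],degrees=True).as_matrix(); T[:3,3]=s['tool_pos']; return s,T
def shot(name, png=None):
    s,T=tool(); p=cams.camera(name)
    if name=='wrist': p['W']=T@np.array(p['tool_from_camera'])   # world from camera
    else:
        W=np.eye(4); W[:3,:3]=np.array(p['R']).T; W[:3,3]=-W[:3,:3]@np.array(p['t']); p['W']=W
    p['fish']=name=='wrist'
    if png: cv2.imwrite('pics/'+png, p['image'][:,:,::-1])
    return p
def ray(p,uv):
    K=np.array(p['mtx']); x=(uv[0]-K[0,2])/K[0,0]; y=(uv[1]-K[1,2])/K[1,1]
    if p['fish']:
        r=np.hypot(x,y)+1e-12; d=np.array([np.sin(r)*x/r,np.sin(r)*y/r,np.cos(r)])
    else: d=np.array([x,y,1.])
    d=p['W'][:3,:3]@d; return p['W'][:3,3],d/np.linalg.norm(d)
def at_z(p,uv,z): o,d=ray(p,uv); return o+d*(z-o[2])/d[2]
def tri(obs):
    A=np.zeros((3,3)); b=np.zeros(3); L=[]
    for p,uv in obs:
        o,d=ray(p,uv); M=np.eye(3)-np.outer(d,d); A+=M; b+=M@o; L.append((o,M))
    X=np.linalg.solve(A,b); return X,[float(np.linalg.norm(M@(X-o))) for o,M in L]
def proj(p,X):
    c=np.linalg.inv(p['W'])@np.r_[X,1]; K=np.array(p['mtx']); x,y,z=c[:3]
    if p['fish']:
        r=np.hypot(x,y); t=np.arctan2(r,z); x,y=t*x/r,t*y/r
    else: x,y=x/z,y/z
    return np.array([K[0,0]*x+K[0,2],K[1,1]*y+K[1,2]])
def move(X,yaw=None):
    "tool shift and turn to world TCP X, tool-x heading yaw (deg)"
    s,T=tool(); sh=T[:3,:3].T@(np.array(X)-T[:3,3]); h=np.degrees(np.arctan2(T[1,0],T[0,0]))
    return sh, h, None if yaw is None else -((yaw-h+180)%360-180)
E
python3 - <<'E'
from h import *
s,T=tool(); print(s['clock'],s['tool_pos'],s['ee_rot'],s['opening']); print(T)
P={n:shot(n,n+'0.png') for n in('scene','top')}
for k in ['cab','cab_drawer0_handle','box','slot','hinge_line','cover_edge','jar','flask','rack','drawer_in']:
    o={n:cams.pinpoint(k,P[n])[:1] for n in P}
    obs=[(P[n],o[n][0]['position']) for n in P if o[n]]
    print(k,[(n,np.round(o[n][0]['position']),round(o[n][0]['score'],2)) for n in P if o[n]], *(tri(obs) if len(obs)>1 else ()))
E
```

```text
pics
0.0 [ 0.2784 -0.5593  0.2141] [-179.9376   -0.0086   26.4592] 0.09522297336888288
[[ 0.8953  0.4456 -0.0004  0.2784]
 [ 0.4456 -0.8953  0.001  -0.5593]
 [ 0.0001 -0.0011 -1.      0.2141]
 [ 0.      0.      0.      1.    ]]
cab [('scene', array([354., 268.]), 0.79), ('top', array([247., 170.]), 0.81)] [ 0.7553  0.1943 -0.012 ] [0.0015744516966080765, 0.0015744516966080364]
cab_drawer0_handle [('scene', array([390., 218.]), 0.97), ('top', array([236., 228.]), 0.73)] [0.5842 0.2136 0.032 ] [0.002151714282979218, 0.002151714282979231]
box [('scene', array([256., 169.]), 0.78), ('top', array([397., 238.]), 0.86)] [ 0.5653 -0.2408  0.0144] [0.0009585121973864814, 0.0009585121973864777]
slot [('scene', array([269., 154.]), 0.78), ('top', array([400., 258.]), 0.63)] [ 0.5073 -0.2382  0.0389] [0.004888991944619368, 0.004888991944619439]
hinge_line [('scene', array([241., 166.]), 0.82), ('top', array([407., 221.]), 0.96)] [ 0.6125 -0.2606  0.05  ] [0.001680223553334273, 0.001680223553334504]
cover_edge [('scene', array([273., 145.]), 0.64), ('top', array([399., 262.]), 0.69)] [ 0.4998 -0.2241  0.072 ] [0.005528543872321631, 0.005528543872321584]
jar [('scene', array([194., 160.]), 0.83), ('top', array([397., 239.]), 0.57)] [ 0.6225 -0.3061  0.0585] [0.09595727556727426, 0.09595727556727424]
flask [('scene', array([258., 231.]), 0.68), ('top', array([346., 165.]), 0.92)] [ 0.7739 -0.095  -0.0047] [0.002565397627602689, 0.0025653976276025416]
rack [('scene', array([489., 264.]), 0.7), ('top', array([139., 230.]), 0.88)] [ 0.5767  0.4922 -0.0062] [0.0004669292940532776, 0.0004669292940533359]
drawer_in []
```

```bash
python3 -c "
import cv2,numpy as np
a=cv2.imread('pics/scene0.png');b=cv2.imread('pics/top0.png')
cv2.imwrite('pics/both0.png',np.vstack([a[80:380],b[80:380]]))"
```

```text
(no output)
```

View pics/both0.png

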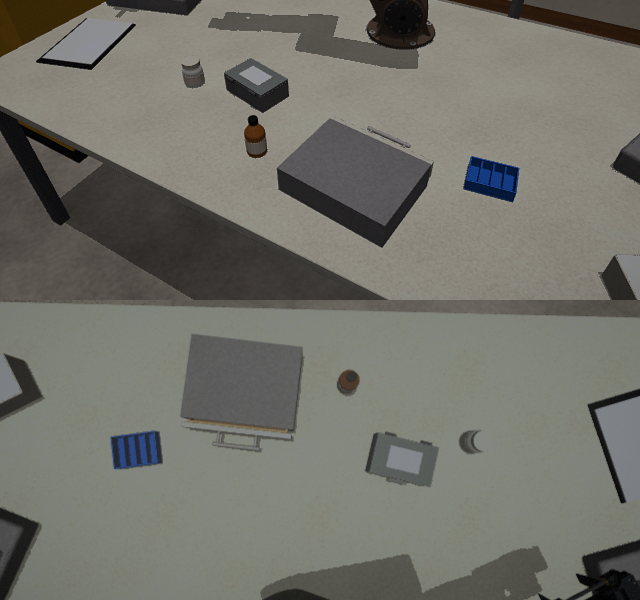

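```bash
python3 - <<'E'
from h import *
p=shot('top')
for nm,z,pts in [('cab',.08,[(190,115),(302,127),(294,212),(181,196)]),('box',.067,[(373,213),(439,225),(432,266),(366,252)])]:
    Q=[at_z(p,u,z)[:2] for u in pts]; c=sum(Q)/4
    ax=(Q[0]+Q[1]-Q[2]-Q[3]); print(nm,c,np.degrees(np.arctan2(ax[1],ax[0])),[np.linalg.norm(Q[i]-Q[i-1]).round(3) for i in range(4)])
    ay=(Q[0]+Q[3]-Q[1]-Q[2]); print(np.degrees(np.arctan2(ay[1],ay[0]))-90)
print(shot('wrist')['tool_from_camera'],p['mtx'])
print(move([.56,.20,.25],83))
E
```

```text
cab [0.7615 0.1931] -4.264034957541102 [np.float64(0.219), np.float64(0.302), np.float64(0.231), np.float64(0.301)]
-6.076054969849594
box [ 0.563  -0.2414] -10.218713218297955 [np.float64(0.107), np.float64(0.182), np.float64(0.112), np.float64(0.182)]
-10.290231753231225
[[ 0.0007 -0.9614 -0.2752  0.0782]
 [ 1.      0.0005  0.0007 -0.0004]
 [-0.0005 -0.2752  0.9614 -0.1691]
 [ 0.      0.      0.      1.    ]] [[379.8432   0.     310.239 ]
 [  0.     379.8432 205.8554]
 [  0.       0.       1.    ]]
(array([ 0.5904, -0.5546, -0.0354]), np.float64(26.457663774706806), np.float64(-56.542336225293184))
```

Request:
carry_out([
  [0.59,-0.555,-0.035,-57],
  [0.59,-0.555,-0.035,-57],
  [0.59,-0.555,-0.035,-57],
  [0.59,-0.555,-0.035,-57],
  [0.59,-0.555,-0.035,-57],
  [0.59,-0.555,-0.035,-57],
  [0.59,-0.555,-0.035,-57],
  [0.59,-0.555,-0.035,-57],
  [0.59,-0.555,-0.035,-57],
  [0.59,-0.555,-0.035,-57],
  [0.59,-0.555,-0.035,-57],
  [0.59,-0.555,-0.035,-57],
], jaw=0.4)

```text
clock: 2.7
tool_pos: [0.5388, 0.1454, 0.2473]
ee_rot: [180.0, 0.0, 83.5]
wrist_force: [0.9, -0.7, -0.2]
opening: 0.0381
```

Request:
carry_out([
  [0,0,0,0],
  [0,0,0,0],
])

```text
clock: 2.95
tool_pos: [0.5385, 0.1454, 0.247]
ee_rot: [180.0, 0.0, 83.5]
wrist_force: [0.0, -0.3, -0.7]
opening: 0.0381
```

```bash
python3 - <<'E'
from h import *
w=shot('wrist','w1.png'); t=shot('top'); s=shot('scene')
for k in ['cab_drawer0_handle','cab']:
    o=[(p,r[0]['position'],r[0]['score']) for p in (w,t,s) if (r:=cams.pinpoint(k,p))]
    print(k,[(np.round(x[1]),x[2]) for x in o],tri([x[:2] for x in o]), at_z(w,o[0][1],.044 if 'h' in k else 0))
print(cams.find_in('cab_drawer0_handle',w)[:1])
E
```

```text
cab_drawer0_handle [(array([359., 115.]), 0.74), (array([471., 222.]), 0.71), (array([388., 216.]), 0.83)] (array([0.6182, 0.0668, 0.2766]), [0.15995213167188677, 0.3647532410460564, 0.23849378212207467]) [0.5943 0.2091 0.044 ]
cab [(array([467., 114.]), 0.84), (array([244., 169.]), 0.94), (array([353., 264.]), 0.92)] (array([0.7578, 0.1967, 0.0028]), [0.002634906480138825, 0.001134946043105653, 0.0035864547424216825]) [0.7587 0.1992 0.    ]
[{'bbox': [357.1, 2.4, 413.0, 234.4], 'score': 0.87}]
```

View pics/w1.png

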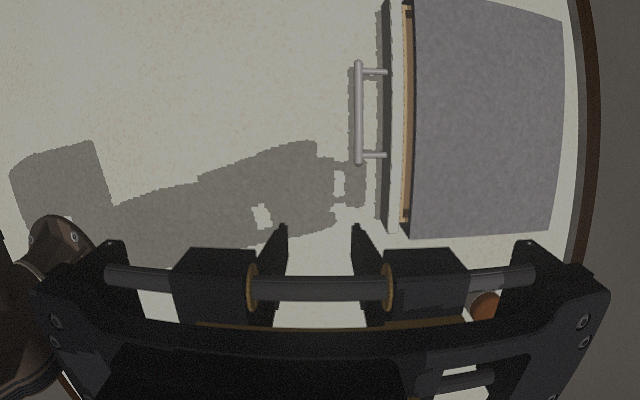

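```bash
python3 - <<'E'
from h import *
w=shot('wrist')
a,b=[at_z(w,u,.046) for u in [(359,62),(359,164)]]; d=a-b; print(a,b,np.linalg.norm(d),np.degrees(np.arctan2(d[1],d[0])),(a+b)/2)
for z in (.046,):
  f=[at_z(w,u,.075) for u in [(414,5),(412,237)]]; d=f[0]-f[1]; print(f,np.degrees(np.arctan2(d[1],d[0])))
m=(a+b)/2
print(move([m[0],m[1],.03],84))
E
```

```text
[0.6015 0.2732 0.046 ] [0.5891 0.1499 0.046 ] 0.12386400128394974 84.25022062685484 [0.5953 0.2115 0.046 ]
[array([0.6691, 0.3346, 0.075 ]), array([0.6456, 0.0575, 0.075 ])] 85.1452505437677
(array([0.0724, 0.0483, 0.2174]), np.float64(83.44911298579908), np.float64(-0.5508870142009243))
```

Request:
carry_out([
  [0.072,0.048,0.06,-1],
  [0.072,0.048,0.1,-1],
  [0.072,0.048,0.12,-1],
  [0.072,0.048,0.12,-1],
])

```text
clock: 4.0
tool_pos: [0.5939, 0.2113, 0.1252]
ee_rot: [-179.8, 0.1, 84.5]
wrist_force: [0.3, -0.1, 0.5]
opening: 0.0382
```

```bash
python3 - <<'E'
from h import *
w=shot('wrist','w2.png'); print(w['t'] if 't' in w else tool()[1][:3,3])
for k in ['cab_drawer0_handle']:
    r=cams.pinpoint(k,w); print(r[:2]); print(at_z(w,r[0]['position'],.044)); print(cams.find_in(k,w)[:1], proj(w,np.array([.595,.2115,.044])))
E
```

```text
[0.5946 0.2112 0.1271]
[{'position': [323.7, 200.7], 'score': 0.84}]
[0.5979 0.2117 0.044 ]
[{'bbox': [313.6, 18.4, 400.5, 327.4], 'score': 0.77}] [320.3043 201.2601]
```

View pics/w2.png

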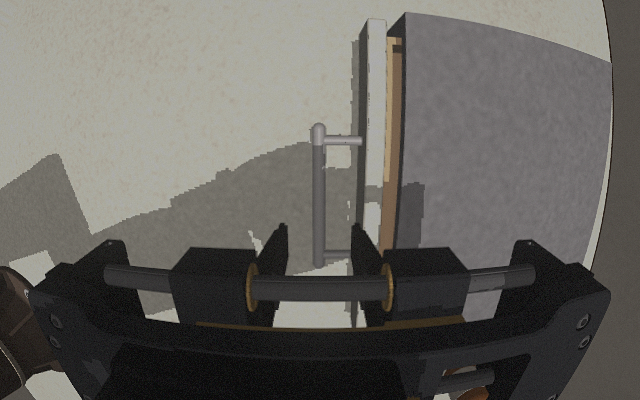

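Request:
carry_out([
  [0,0,0.05,0],
  [0,0,0.085,0],
  [0,0,0.098,0],
  [0,0,0.098,0],
])

```text
clock: 4.65
tool_pos: [0.596, 0.2111, 0.0319]
ee_rot: [179.8, -0.1, 84.4]
wrist_force: [0.1, -0.3, 1.1]
opening: 0.0383
```

Request:
carry_out([
  [0,0,0,0],
  [0,0,0,0],
  [0,0,0,0],
  [0,0,0,0],
], jaw=0)

```text
clock: 5.15
tool_pos: [0.5962, 0.2111, 0.0325]
ee_rot: [179.8, -0.1, 84.4]
wrist_force: [-0.1, -0.5, 4.2]
opening: 0.0103
```

Request:
carry_out([
  [0,-0.02,0,0],
  [0,-0.045,0,0],
  [0,-0.07,0,0],
  [0,-0.095,0,0],
  [0,-0.115,0,0],
  [0,-0.13,0,0],
  [0,-0.14,0,0],
  [0,-0.147,0,0],
  [0,-0.15,0,0],
  [0,-0.15,0,0],
])

```text
clock: 6.4
tool_pos: [0.447, 0.2258, 0.0325]
ee_rot: [179.7, -0.1, 84.4]
wrist_force: [-1.6, -1.4, 8.6]
opening: 0.0098
```

Request:
carry_out([
  [0,0,0,0],
  [0,0,0,0],
  [0,0,0,0],
], jaw=0.4)

```text
clock: 6.78
tool_pos: [0.447, 0.2258, 0.0323]
ee_rot: [179.7, -0.1, 84.4]
wrist_force: [-0.4, 0.2, -0.2]
opening: 0.0348
```

Request:
carry_out([
  [0,0,-0.05,0],
  [0,0,-0.11,0],
  [0,0.03,-0.17,0],
  [0,0.09,-0.21,0],
  [0,0.09,-0.22,0],
  [0,0.09,-0.22,0],
])

```text
clock: 7.52
tool_pos: [0.5362, 0.2167, 0.2532]
ee_rot: [179.7, -0.1, 84.4]
wrist_force: [-0.1, -0.5, -0.5]
opening: 0.0384
```

```bash
python3 - <<'E'
from h import *
w=shot('wrist','w3.png'); t=shot('top'); s=shot('scene'); print(tool()[1][:3,3])
for k in ['cab_drawer0_handle','drawer_in','scraper','scraper_grip','scraper_tip']:
    o=[(p,r[0]['position'],r[0]['score']) for p in (w,t,s) if (r:=cams.pinpoint(k,p))]
    print(k,[(np.round(x[1]),x[2]) for x in o],tri([x[:2] for x in o]) if len(o)>1 else '', [at_z(x[0],x[1],.03) for x in o])
E
```

```text
[0.5344 0.2168 0.2515]
cab_drawer0_handle [(array([250., 172.]), 0.93), (array([232., 280.]), 0.56), (array([416., 188.]), 0.77)] (array([0.4448, 0.2247, 0.0388]), [0.00490924711284311, 0.006854778976319472, 0.00943468348487432]) [array([0.4474, 0.2216, 0.03  ]), array([0.4432, 0.2193, 0.03  ]), array([0.428 , 0.2293, 0.03  ])]
drawer_in [(array([369., 168.]), 0.68), (array([234., 226.]), 0.74), (array([386., 221.]), 0.83)] (array([0.5984, 0.2139, 0.0355]), [0.004206555662027501, 0.0062894950083842785, 0.0026026635267639474]) [array([0.6034, 0.2114, 0.03  ]), array([0.5928, 0.2175, 0.03  ]), array([0.5958, 0.2108, 0.03  ])]
scraper [(array([351., 143.]), 0.55), (array([267., 229.]), 0.31), (array([405., 224.]), 0.65)] (array([ 0.5745,  0.207 , -0.0109]), [0.036320421314797874, 0.07804607360073477, 0.049339514227848234]) [array([0.5823, 0.2465, 0.03  ]), array([0.5842, 0.126 , 0.03  ]), array([0.5846, 0.26  , 0.03  ])]
scraper_grip [(array([350., 160.]), 0.9), (array([232., 234.]), 0.52)] (array([0.5734, 0.2239, 0.0317]), [0.0048702465647206036, 0.004870246564720672]) [array([0.5783, 0.2248, 0.03  ]), array([0.5687, 0.2228, 0.03  ])]
scraper_tip [(array([358., 235.]), 0.58), (array([269., 233.]), 0.9), (array([359., 208.]), 0.78)] (array([0.5798, 0.1206, 0.0262]), [0.0048320201109702, 0.005296824839076833, 0.002254229361988953]) [array([0.5834, 0.1191, 0.03  ]), array([0.5748, 0.1219, 0.03  ]), array([0.5866, 0.124 , 0.03  ])]
```

View pics/w3.png

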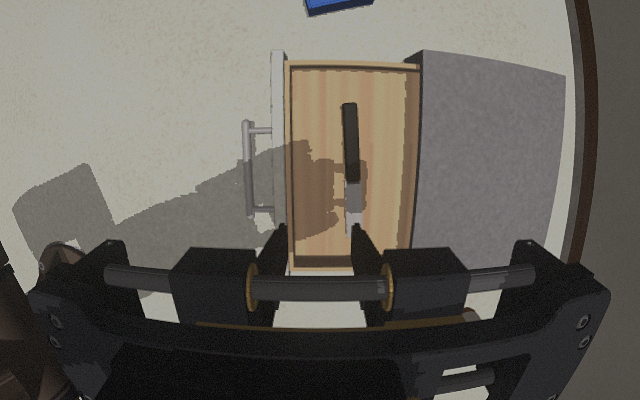

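```bash
python3 - <<'E'
from h import *
w=shot('wrist')
for z in (.02,.03,.04):
  a,b,c=[at_z(w,u,z) for u in [(350,103),(351,183),(354,234)]]; print(a,b,c,np.linalg.norm(a-b),np.linalg.norm(b-c),np.degrees(np.arctan2(*(a-c)[1::-1])),np.degrees(np.arctan2(*(a-b)[1::-1])))
print(move([.577,.224,.14],89))
E
```

```text
[0.5849 0.2977 0.02  ] [0.5778 0.1917 0.02  ] [0.5772 0.1171 0.02  ] 0.10621662199809424 0.07456629418350622 87.56170979507657 86.1558801559053
[0.5838 0.2976 0.03  ] [0.5769 0.1943 0.03  ] [0.5763 0.1215 0.03  ] 0.10357398588967683 0.07271110826464176 87.56170979507654 86.15588015590527
[0.5828 0.2975 0.04  ] [0.576  0.1968 0.04  ] [0.5755 0.126  0.04  ] 0.10093134978125938 0.07085592234577738 87.56170979507654 86.15588015590522
(array([0.011 , 0.0401, 0.1129]), np.float64(84.42551177101743), np.float64(-4.574488228982574))
```

Request:
carry_out([
  [0.01,0.04,0.04,-3],
  [0.01,0.04,0.09,-3],
  [0.01,0.04,0.11,-3],
  [0.01,0.04,0.11,-3],
])

```text
clock: 8.98
tool_pos: [0.5763, 0.2228, 0.1415]
ee_rot: [179.9, -0.0, 87.4]
wrist_force: [0.5, 0.2, -0.0]
opening: 0.0382
```

```bash
python3 - <<'E'
from h import *
w=shot('wrist','w4.png'); print(tool()[1][:3,3])
for k in ['scraper','scraper_grip','scraper_tip','drawer_in']:
    r=cams.pinpoint(k,w)
    if r: print(k,r[0],[at_z(w,r[0]['position'],z) for z in (.02,.03)])
print(cams.find_in('scraper',w)[:1])
E
```

```text
[0.5769 0.223  0.143 ]
scraper {'position': [326.9, 163.5], 'score': 0.79} [array([0.5855, 0.2479, 0.02  ]), array([0.5853, 0.2498, 0.03  ])]
scraper_grip {'position': [320.4, 189.0], 'score': 0.75} [array([0.5782, 0.2231, 0.02  ]), array([0.5783, 0.2258, 0.03  ])]
scraper_tip {'position': [324.4, 288.2], 'score': 0.61} [array([0.5778, 0.1095, 0.02  ]), array([0.5779, 0.1161, 0.03  ])]
drawer_in {'position': [345.1, 200.3], 'score': 0.85} [array([0.602 , 0.2105, 0.02  ]), array([0.6013, 0.2136, 0.03  ])]
[{'bbox': [312.9, 112.7, 334.8, 275.2], 'score': 0.68}]
```

View pics/w4.png

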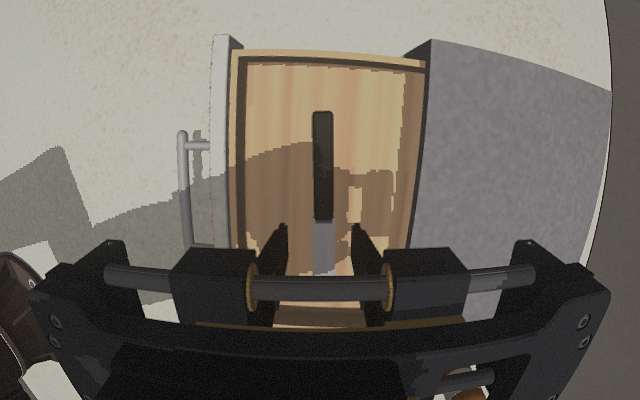

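```bash
python3 - <<'E'
from h import *
w=shot('wrist')
for z in (.02,.03,.04,.05):
  a,b=[at_z(w,u,z) for u in [(322.5,111),(322.5,221)]]; l,r=[at_z(w,u,z) for u in [(313,170),(332.5,170)]]; print(z,a,b,np.linalg.norm(a-b),np.linalg.norm(l-r),np.degrees(np.arctan2(*(a-b)[1::-1])))
print(move([.578,.2235,.03],None))
E
```

```text
0.02 [0.585  0.2984 0.02  ] [0.5804 0.1893 0.02  ] 0.10920978437898266 0.018839648737276903 87.60583225407966
0.03 [0.5848 0.2985 0.03  ] [0.5804 0.1931 0.03  ] 0.1054871055106731 0.018197453876812184 87.60583225407969
0.04 [0.5846 0.2986 0.04  ] [0.5803 0.1969 0.04  ] 0.10176442664236364 0.017555259016347573 87.60583225407966
0.05 [0.5844 0.2987 0.05  ] [0.5803 0.2007 0.05  ] 0.09804174777405408 0.016913064155882965 87.60583225407962
(array([0.0003, 0.0002, 0.1139]), np.float64(87.43118174224747), None)
```

Request:
carry_out([
  [0,0.004,0.05,0],
  [0,0.004,0.09,0],
  [0,0.004,0.112,0],
  [0,0.004,0.118,0],
  [0,0.004,0.118,0],
  [0,0.004,0.118,0],
])

```text
clock: 10.07
tool_pos: [0.5824, 0.2233, 0.0272]
ee_rot: [179.5, -0.1, 87.4]
wrist_force: [-0.6, -0.8, 0.3]
opening: 0.038
```

Request:
carry_out([
  [0,0,0.001,0],
  [0,0,0.002,0],
  [0,0,0.002,0],
])

```text
clock: 10.45
tool_pos: [0.5824, 0.2233, 0.0253]
ee_rot: [179.5, -0.1, 87.4]
wrist_force: [-0.1, 0.0, -0.5]
opening: 0.0381
```

Request:
carry_out([
  [0,0,0.002,0],
  [0,0,0.003,0],
  [0,0,0.003,0],
])

```text
clock: 10.82
tool_pos: [0.5825, 0.2232, 0.0225]
ee_rot: [179.5, -0.1, 87.4]
wrist_force: [-0.1, -0.8, 1.8]
opening: 0.0377
```

Request:
carry_out([
  [0,0,0.001,0],
  [0,0,0.002,0],
  [0,0,0.002,0],
])

```text
clock: 11.2
tool_pos: [0.5837, 0.2232, 0.0224]
ee_rot: [179.3, -0.2, 87.4]
wrist_force: [-1.3, -3.7, 18.6]
opening: 0.0383
```

Request:
carry_out([
  [0,0,-0.001,0],
  [0,0,-0.001,0],
  [0,0,-0.001,0],
  [0,0,-0.001,0],
  [0,0,-0.001,0],
  [0,0,-0.001,0],
], jaw=0)

```text
clock: 11.95
tool_pos: [0.5837, 0.2232, 0.0232]
ee_rot: [179.4, -0.2, 87.4]
wrist_force: [0.8, -0.7, -0.7]
opening: 0.0177
```

Request:
carry_out([
  [0,0,-0.03,0],
  [0,0,-0.07,0],
  [0,0,-0.12,0],
  [0,0,-0.16,0],
  [0,0,-0.18,0],
  [0,0,-0.18,0],
  [0,0,-0.18,0],
])

```text
clock: 12.82
tool_pos: [0.5813, 0.2227, 0.2019]
ee_rot: [179.4, -0.1, 87.4]
wrist_force: [0.3, 0.1, -0.6]
opening: 0.0177
```

```bash
python3 - <<'E'
from h import *
w=shot('wrist','w5.png'); s,T=tool(); print(T[:3,3],s['opening'],s['wrist_force'])
t=shot('top'); sc=shot('scene')
for k in ['scraper_grip','scraper_tip']:
    o=[(p,r[0]['position'],r[0]['score']) for p in (w,t,sc) if (r:=cams.pinpoint(k,p))]
    print(k,[(np.round(x[1]),round(x[2],2)) for x in o])
    if len(o)>1:
        X,e=tri([x[:2] for x in o]); print(X,e,'tool:',T[:3,:3].T@(X-T[:3,3]))
for k in ['slot','hinge_line','cover_edge','box']:
    o=[(p,r[0]['position'],r[0]['score']) for p in (t,sc) if (r:=cams.pinpoint(k,p))]
    if len(o)>1: print(k,*tri([x[:2] for x in o]))
print(move([.41,-.20,.2],170))
E
```

```text
[0.5812 0.2226 0.2017] 0.017727592369785224 [-0.317  -0.0385 -1.3814]
scraper_grip [(array([318., 247.]), 0.8), (array([222., 231.]), 0.63), (array([403., 167.]), 0.65)]
[0.5778 0.2227 0.2042] [0.003399411325181614, 0.006508386979977985, 0.008708837964125008] tool: [-0.0001 -0.0034 -0.0026]
scraper_tip [(array([266., 231.]), 0.61), (array([361., 150.]), 0.87)]
[0.5776 0.1144 0.2178] [0.000533654586318251, 0.0005336545863182248] tool: [-0.1083  0.0014 -0.0163]
slot [ 0.5048 -0.2357  0.0488] [0.00011083457180571542, 0.00011083457180571587]
hinge_line [ 0.6116 -0.2591  0.0473] [0.003747057981182754, 0.003747057981182727]
cover_edge [ 0.5056 -0.2316  0.0729] [0.004772376208694278, 0.004772376208693977]
box [ 0.5701 -0.2403  0.0014] [0.0030430738635205006, 0.003043073863520612]
(array([-0.4301, -0.1527,  0.0003]), np.float64(87.45252235492289), np.float64(-82.5474776450771))
```

View pics/w5.png

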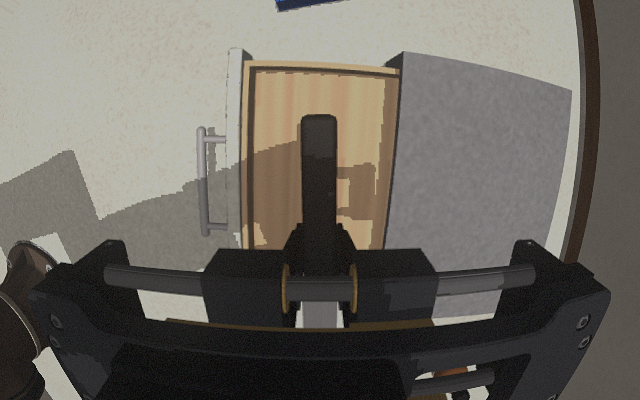

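Request:
carry_out([
  [-0.521,-0.017,-0.03,0],
  [-0.521,-0.017,-0.03,0],
  [-0.521,-0.017,-0.03,0],
  [-0.521,-0.017,-0.03,0],
  [-0.521,-0.017,-0.03,0],
  [-0.521,-0.017,-0.03,0],
  [-0.521,-0.017,-0.03,0],
  [-0.521,-0.017,-0.03,0],
  [-0.521,-0.017,-0.03,0],
  [-0.521,-0.017,-0.03,0],
  [-0.521,-0.017,-0.03,0],
  [-0.521,-0.017,-0.03,0],
])

```text
clock: 15.18
tool_pos: [0.5415, -0.2955, 0.2317]
ee_rot: [179.4, -0.2, 87.6]
wrist_force: [-0.0, -0.8, -0.7]
opening: 0.0177
```

```bash
python3 - <<'E'
from h import *
w=shot('wrist','w6.png'); s,T=tool(); print(T[:3,3],s['opening'],s['wrist_force'],s['ee_rot'])
for k,z in [('slot',.055),('hinge_line',.06),('cover_edge',.06),('box',0)]:
    r=cams.pinpoint(k,w)
    if r: print(k,r[0],at_z(w,r[0]['position'],z))
print(cams.find_in('cover',w)[:1])
E
```

```text
[ 0.5415 -0.2957  0.2318] 0.017805181738515714 [ 0.1505 -0.0244 -0.1758] [179.3519  -0.1553  87.5452]
slot {'position': [284.6, 124.4], 'score': 0.97} [ 0.5082 -0.2334  0.055 ]
hinge_line {'position': [383.2, 139.4], 'score': 0.9} [ 0.6175 -0.254   0.06  ]
cover_edge {'position': [285.4, 123.9], 'score': 0.74} [ 0.5096 -0.2327  0.06  ]
box {'position': [331.0, 127.0], 'score': 0.84} [ 0.5622 -0.2423  0.    ]
[{'bbox': [274.5, 49.0, 399.6, 215.3], 'score': 0.74}]
```

View pics/w6.png

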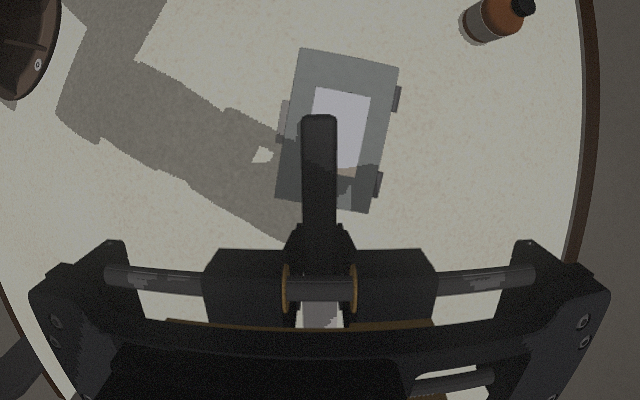

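```bash
python3 - <<'E'
from h import *
w=shot('wrist'); 
Q=[at_z(w,u,.067)[:2] for u in [(298,48),(399,68),(369,213),(275,198)]]
print(np.array(Q),sum(Q)/4,'front',(Q[0]+Q[3])/2,'rear',(Q[1]+Q[2])/2,[np.linalg.norm(Q[i]-Q[i-1]).round(4) for i in range(4)])
for v in (Q[1]-Q[0],Q[2]-Q[3]): print(np.degrees(np.arctan2(v[1],v[0])))
for v in (Q[0]-Q[3],Q[1]-Q[2]): print(np.degrees(np.arctan2(v[1],v[0]))-90)
L=[at_z(w,u,.05)[:2] for u in [(283,101),(276,142)]]; print('ledge',L,(L[0]+L[1])/2)
S=np.array([.5082,-.2335]); ps=np.radians(-10.4); d=np.array([np.cos(ps),np.sin(ps)])
for ins in (-.04,-.018):
    g=S-d*(.106-ins); print(ins,g,move([g[0],g[1],.15],169.6))
E
```

```text
[[ 0.5275 -0.1516]
 [ 0.6356 -0.1755]
 [ 0.5995 -0.3388]
 [ 0.4929 -0.3157]] [ 0.5639 -0.2454] front [ 0.5102 -0.2337] rear [ 0.6175 -0.2572] [np.float64(0.1677), np.float64(0.1107), np.float64(0.1673), np.float64(0.1091)]
-12.440781765589632
-12.248395350413753
-11.927073758536523
-12.477123300251677
ledge [array([ 0.5072, -0.2081]), array([ 0.4965, -0.2543])] [ 0.5018 -0.2312]
-0.04 [ 0.3646 -0.2071] (array([ 0.0815, -0.1813,  0.0799]), np.float64(87.4687411437639), np.float64(-82.13125885623606))
-0.018 [ 0.3862 -0.2111] (array([ 0.0785, -0.1595,  0.0801]), np.float64(87.4687411437639), np.float64(-82.13125885623606))
```

Request:
carry_out([
  [0.082,-0.159,0,-10],
  [0.082,-0.159,0,-20],
  [0.082,-0.159,0,-30],
  [0.082,-0.159,0.0,-40],
  [0.082,-0.159,0.02,-50],
  [0.082,-0.159,0.04,-60],
  [0.082,-0.159,0.06,-70],
  [0.082,-0.159,0.07,-80.5],
  [0.082,-0.159,0.07,-80.5],
  [0.082,-0.159,0.07,-80.5],
])

```text
clock: 16.77
tool_pos: [0.387, -0.2078, 0.1606]
ee_rot: [179.8, 0.6, 167.7]
wrist_force: [0.9, 0.3, -0.6]
opening: 0.0177
```

```bash
python3 - <<'E'
from h import *
t=shot('top'); sc=shot('scene','sc7.png'); s,T=tool(); print(T[:3,3],s['ee_rot'],s['wrist_force'],s['qpos'])
for k in ['scraper_tip','scraper_grip','slot','cover_edge']:
    o=[(p,r[0]['position'],r[0]['score']) for p in (t,sc) if (r:=cams.pinpoint(k,p))]
    print(k,[(x[1],round(x[2],2)) for x in o])
    if len(o)>1:
        X,e=tri([x[:2] for x in o]); print(X,e,'tool:',T[:3,:3].T@(X-T[:3,3]))
print(move([.3863,-.2073,.045],168))
E
```

```text
[ 0.387  -0.2078  0.1606] [179.7672   0.6654 167.8105] [ 0.5732  1.0526 -0.6597] [ -37.17     17.3847  118.3105    0.7109   43.8022 -115.4927]
scraper_tip [([411.9, 270.2], 0.74), ([272.5, 117.9], 0.69)]
[ 0.4854 -0.2315  0.1616] [0.007205448132073952, 0.007205448132073997] tool: [-0.1011 -0.0024  0.0002]
scraper_grip [([404.9, 315.0], 0.7), ([293.1, 102.9], 0.66)]
[ 0.3806 -0.2183  0.1627] [0.0021636159195103336, 0.0021636159195103618] tool: [ 0.0041 -0.0116 -0.0022]
slot [([402.7, 259.8], 0.72), ([268.2, 151.4], 0.56)]
[ 0.5033 -0.2431  0.0448] [0.004988157879212623, 0.0049881578792125535] tool: [-0.1198 -0.0104  0.1171]
cover_edge [([399.5, 260.1], 0.65), ([268.2, 148.3], 0.73)]
[ 0.5056 -0.2345  0.0601] [0.00029422710318486667, 0.00029422710318496647] tool: [-0.1204 -0.0014  0.1019]
(array([ 0.0018, -0.0003,  0.1152]), np.float64(167.9509524783687), np.float64(-0.049047521631308655))
```

Request:
carry_out([
  [0.002,0,0.05,0],
  [0.002,0,0.09,0],
  [0.002,0,0.11,0],
  [0.002,0,0.115,0],
  [0.002,0,0.115,0],
  [0.002,0,0.115,0],
])

```text
clock: 18.02
tool_pos: [0.3866, -0.2073, 0.046]
ee_rot: [179.8, 0.7, 168.0]
wrist_force: [0.6, 0.3, -1.0]
opening: 0.0179
```

```bash
python3 - <<'E'
from h import *
t=shot('top','t8.png'); w=shot('wrist'); s,T=tool(); print(T[:3,3],s['ee_rot'],s['wrist_force'])
g=Ro.from_euler('xyz',[179.4,-.2,87.4],degrees=True).as_matrix()
# scraper flat at grasp: tip in tool frame
tip=g.T@np.array([np.sin(np.radians(87.5))*0+.105*np.cos(np.radians(-92.5)),.105*np.sin(np.radians(-92.5)),.0101]); print(tip, T[:3,:3]@tip+T[:3,3])
for k in ['scraper_tip','slot']:
    r=cams.pinpoint(k,t); print(k,r[:1], at_z(t,r[0]['position'],.055) if r else '')
im=cv2.resize(t['image'][220:340,350:470,::-1],None,fx=4,fy=4,interpolation=cv2.INTER_CUBIC)
sc=shot('scene'); im2=cv2.resize(sc['image'][70:190,220:340,::-1],(480,480),interpolation=cv2.INTER_CUBIC); 
cv2.imwrite('pics/c8.png',cv2.resize(np.hstack([im,im2]),(800,400)))
E
```

```text
[ 0.3865 -0.2072  0.0459] [179.7844   0.6986 167.9482] [-0.317   0.3093 -0.3073]
[-0.105   0.0003 -0.0105] [ 0.4891 -0.2289  0.0576]
scraper_tip [{'position': [398.8, 267.1], 'score': 0.57}] [ 0.4866 -0.2341  0.055 ]
slot [{'position': [401.1, 256.7], 'score': 0.88}] [ 0.5147 -0.2405  0.055 ]
```

View pics/c8.png

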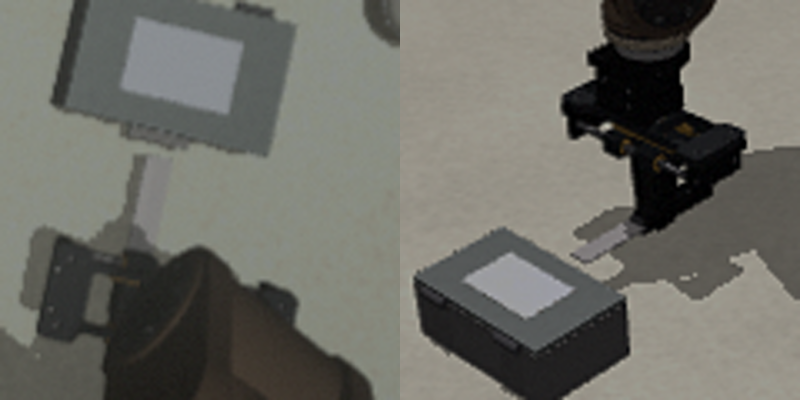

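Request:
carry_out([
  [0,0,0.0025,0],
  [0,0,0.0025,0],
  [-0.008,0,0.0025,0],
  [-0.016,0,0.0025,0],
  [-0.02,0,0.0025,0],
  [-0.024,0,0.003,0],
  [-0.028,0,0.003,0],
  [-0.028,0,0.003,0],
])

```text
clock: 19.27
tool_pos: [0.4139, -0.213, 0.0429]
ee_rot: [179.8, 0.7, 168.0]
wrist_force: [-0.5, -0.1, -0.6]
opening: 0.0176
```

Request:
carry_out([
  [-0.004,0,0,0],
  [-0.008,0,0,0],
  [-0.012,0,0.0005,0],
  [-0.014,0,0.0005,0],
  [-0.014,0,0.0005,0],
])

```text
clock: 19.9
tool_pos: [0.4277, -0.2159, 0.0425]
ee_rot: [179.8, 0.7, 168.0]
wrist_force: [-0.3, -0.3, -0.6]
opening: 0.0178
```

```bash
python3 - <<'E'
from h import *
s,T=tool(); print(T[:3,3],s['ee_rot'],s['wrist_force'])
tip=np.array([-.105,.0003,-.0105]); X=T[:3,:3]@tip+T[:3,3]
d=np.array([np.cos(np.radians(-12)),np.sin(np.radians(-12)),0]); H=np.array([.5095,-.2335,.06])+.11*d
r=-(X-H)@d; zz=X[2]+.00125-.06; print(X,'r',r,'dz',zz,'hinge',H)
for r in (r,):
  a0=np.arctan2(zz,r); R=np.hypot(r,zz)
  for th in np.radians([10,20,30,40,50,60,70,80,90,95,98]):
    P=H-d*R*np.cos(th)+np.array([0,0,R*np.sin(th)-.00125]); print(np.degrees(th).round(),T[:3,:3].T@(P-X))
E
```

```text
[ 0.4277 -0.2159  0.0425] [179.7703   0.6672 167.9646] [-0.2776 -0.2841 -0.6333]
[ 0.5303 -0.2375  0.0542] r 0.0887758399352508 dz -0.004537871671808885 hinge [ 0.6171 -0.2564  0.06  ]
10.0 [-0.0015 -0.0003 -0.02  ]
20.0 [-0.0057 -0.0003 -0.0349]
30.0 [-0.0124 -0.0002 -0.0488]
40.0 [-0.0214 -0.0002 -0.0614]
50.0 [-0.0325 -0.0001 -0.0723]
60.0 [-0.0453 -0.0001 -0.081 ]
70.0 [-0.0594 -0.     -0.0874]
80.0 [-0.0744 -0.     -0.0912]
90.0 [-0.0899  0.     -0.0924]
95.0 [-0.0976  0.     -0.092 ]
98.0 [-0.1022  0.     -0.0914]
```

Request:
carry_out([
  [0,0,-0.007,0],
  [-0.0005,0,-0.013,0],
  [-0.0015,0,-0.02,0],
  [-0.003,0,-0.028,0],
  [-0.0057,0,-0.035,0],
  [-0.009,0,-0.042,0],
  [-0.0124,0,-0.049,0],
  [-0.0124,0,-0.049,0],
])

```text
clock: 20.9
tool_pos: [0.44, -0.219, 0.0923]
ee_rot: [179.8, 0.8, 168.0]
wrist_force: [0.4, 0.0, -0.6]
opening: 0.0178
```

```bash
python3 - <<'E'
from h import *
s,T=tool(); print(T[:3,3],s['ee_rot'],s['wrist_force'])
t=shot('top'); sc=shot('scene')
print([cams.find_in('cover',p)[:1] for p in (t,sc)])
im=cv2.resize(t['image'][210:330,350:470,::-1],(400,400),interpolation=cv2.INTER_CUBIC)
im2=cv2.resize(sc['image'][70:190,210:330,::-1],(400,400),interpolation=cv2.INTER_CUBIC)
cv2.imwrite('pics/c9.png',np.hstack([im,im2]))
E
```

```text
[ 0.44   -0.219   0.0923] [179.8134   0.7818 167.9689] [ 0.3755  0.0156 -0.5506]
[[{'bbox': [376.0, 212.3, 441.7, 262.9], 'score': 0.61}], [{'bbox': [463.8, 237.9, 520.2, 280.0], 'score': 0.39}]]
```

View pics/c9.png

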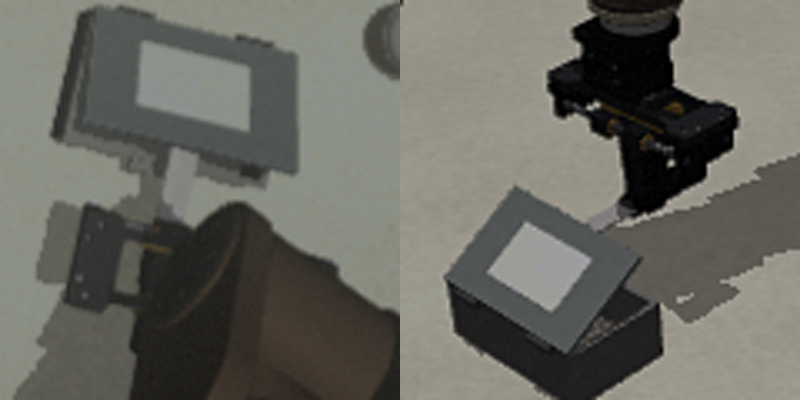

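Request:
carry_out([
  [-0.004,0,-0.0065,0],
  [-0.009,0,-0.0125,0],
  [-0.0145,0,-0.018,0],
  [-0.02,0,-0.0235,0],
  [-0.0265,0,-0.028,0],
  [-0.033,0,-0.032,0],
  [-0.04,0,-0.0355,0],
  [-0.047,0,-0.0385,0],
  [-0.0545,0,-0.0405,0],
  [-0.062,0,-0.042,0],
  [-0.07,0,-0.043,0],
  [-0.07,0,-0.043,0],
])

```text
clock: 22.6
tool_pos: [0.5081, -0.2335, 0.1354]
ee_rot: [179.8, 0.7, 168.0]
wrist_force: [0.2, 0.0, -1.0]
opening: 0.0177
```

Request:
carry_out([
  [-0.0075,0,-0.0005,0],
  [-0.0125,0,0,0],
  [-0.0175,0,0,0],
  [-0.0195,0,0.0005,0],
  [-0.0195,0,0.0005,0],
])

```text
clock: 23.22
tool_pos: [0.5275, -0.2376, 0.1352]
ee_rot: [179.8, 0.8, 168.0]
wrist_force: [-0.2, 0.7, -1.3]
opening: 0.0178
```

```bash
python3 - <<'E'
from h import *
s,T=tool(); print(T[:3,3],s['ee_rot'],s['wrist_force'])
tip=T[:3,:3]@np.array([-.105,.0003,-.0105])+T[:3,3]; print('tip',tip)
t=shot('top'); sc=shot('scene')
im=cv2.resize(t['image'][210:330,350:470,::-1],(400,400),interpolation=cv2.INTER_CUBIC)
im2=cv2.resize(sc['image'][70:190,210:330,::-1],(400,400),interpolation=cv2.INTER_CUBIC)
cv2.imwrite('pics/c10.png',np.hstack([im,im2]))
for k in ['cover_edge','hinge_line']:
    o=[(p,r[0]['position'],r[0]['score']) for p in (t,sc) if (r:=cams.pinpoint(k,p))]
    if len(o)>1: print(k,*tri([x[:2] for x in o]))
E
```

```text
[ 0.5275 -0.2376  0.1352] [179.7911   0.7765 167.9775] [-0.1707  0.7126 -1.3376]
tip [ 0.6301 -0.2592  0.1471]
cover_edge [ 0.6299 -0.2547  0.1878] [0.0010528419634874757, 0.0010528419634874275]
hinge_line [ 0.6161 -0.2523  0.0581] [0.00379453734120698, 0.0037945373412070493]
```

View pics/c10.png

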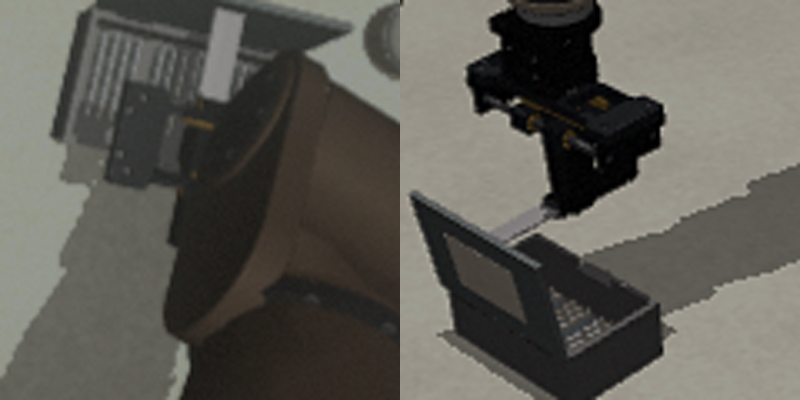

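Request:
carry_out([
  [0.02,0,0,0],
  [0.06,0,0,0],
  [0.1,0,-0.01,0],
  [0.1,0,-0.06,0],
  [0.1,0,-0.1,0],
  [0.1,0,-0.1,0],
  [0.1,0,-0.1,0],
])

```text
clock: 24.4
tool_pos: [0.4277, -0.2166, 0.2333]
ee_rot: [179.8, 0.7, 168.0]
wrist_force: [-0.5, 0.6, -1.0]
opening: 0.0174
```

```bash
python3 - <<'E'
from h import *
t=shot('top'); sc=shot('scene')
for k in ['cover_edge','hinge_line','drawer_in']:
    o=[(p,r[0]['position'],r[0]['score']) for p in (t,sc) if (r:=cams.pinpoint(k,p))]
    if len(o)>1: print(k,*tri([x[:2] for x in o]))
print(move([.5837,.2232,.235],87.4))
E
```

```text
cover_edge [ 0.6272 -0.2642  0.1761] [0.002053643076314883, 0.0020536430763146555]
hinge_line [ 0.6173 -0.2531  0.0614] [0.00035180375050729203, 0.0003518037505072943]
drawer_in [0.5959 0.2162 0.0242] [0.004718764597363778, 0.004718764597363866]
(array([-0.0607,  0.4627,  0.0011]), np.float64(167.97906642483622), np.float64(80.57906642483621))
```

Request:
carry_out([
  [-0.06,0.463,0,10],
  [-0.06,0.463,0,20],
  [-0.06,0.463,0,30],
  [-0.06,0.463,0,40],
  [-0.06,0.463,0,50],
  [-0.06,0.463,0,60],
  [-0.06,0.463,0,70],
  [-0.06,0.463,0,80],
  [-0.06,0.463,0,80.5],
  [-0.06,0.463,0,80.5],
  [-0.06,0.463,0,80.5],
  [-0.06,0.463,0,80.5],
])

```text
clock: 26.3
tool_pos: [0.5831, 0.2225, 0.2363]
ee_rot: [179.2, -0.1, 87.5]
wrist_force: [-0.1, 0.6, -0.8]
opening: 0.0178
```

```bash
python3 - <<'E'
from h import *
w=shot('wrist','w11.png'); s,T=tool(); print(T[:3,3],s['ee_rot'],s['wrist_force'],s['opening'])
for k,z in [('drawer_in',.022),('cab_drawer0_handle',.044)]:
    r=cams.pinpoint(k,w); print(k,r[:1], at_z(w,r[0]['position'],z) if r else '')
print(move([.5837,.2232,.05],87.4))
E
```

```text
[0.5831 0.2226 0.2364] [179.2358  -0.1047  87.4429] [ 0.8704 -0.8204 -2.0065] 0.017914019859601032
drawer_in [{'position': [210.6, 179.6], 'score': 0.64}] [0.4431 0.2181 0.022 ]
cab_drawer0_handle [{'position': [213.3, 180.0], 'score': 0.94}] [0.4547 0.2221 0.044 ]
(array([ 0.    , -0.002 ,  0.1864]), np.float64(87.44695887567411), np.float64(0.0469588756741075))
```

View pics/w11.png

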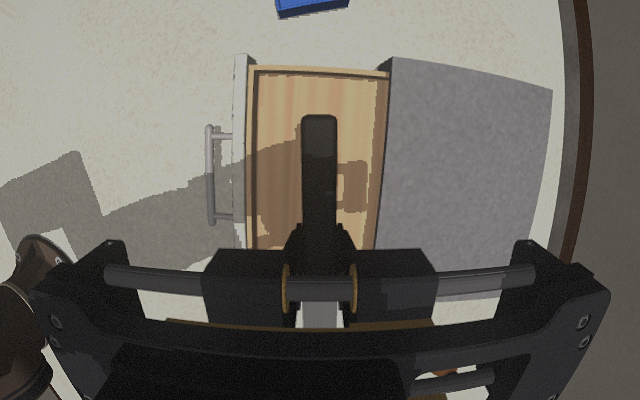

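Request:
carry_out([
  [0,-0.001,0.05,0],
  [0,-0.001,0.1,0],
  [0,-0.001,0.15,0],
  [0,-0.001,0.185,0],
  [0,-0.001,0.202,0],
  [0,-0.002,0.208,0],
  [0,-0.002,0.209,0],
  [0,-0.002,0.209,0],
])

```text
clock: 27.45
tool_pos: [0.5845, 0.2234, 0.0285]
ee_rot: [179.1, -0.1, 87.4]
wrist_force: [0.2, 1.3, -1.0]
opening: 0.0179
```

Request:
carry_out([
  [0,0,0.001,0],
  [0,0,0.002,0],
  [0,0,0.002,0],
])

```text
clock: 27.82
tool_pos: [0.5846, 0.2234, 0.0267]
ee_rot: [179.1, -0.1, 87.4]
wrist_force: [-1.1, 1.1, -0.8]
opening: 0.0178
```

Request:
carry_out([
  [0,0,0.001,0],
  [0,0,0.0025,0],
  [0,0,0.0025,0],
])

```text
clock: 28.2
tool_pos: [0.5845, 0.2234, 0.024]
ee_rot: [179.1, -0.1, 87.4]
wrist_force: [-0.2, -0.2, -0.6]
opening: 0.0177
```

Request:
carry_out([
  [0,0,0.0005,0],
  [0,0,0.001,0],
  [0,0,0.001,0],
])

```text
clock: 28.58
tool_pos: [0.5846, 0.2234, 0.0232]
ee_rot: [179.1, -0.1, 87.4]
wrist_force: [-0.7, -0.8, 2.9]
opening: 0.018
```

Contact (2.9 N) at the grasp height. Release and rise.

Request:
carry_out([
  [0,0,0,0],
  [0,0,0,0],
  [0,0,0,0],
  [0,0,0,0],
], jaw=0.4)

```text
clock: 29.08
tool_pos: [0.5846, 0.2234, 0.0231]
ee_rot: [179.1, -0.1, 87.4]
wrist_force: [0.7, -1.0, 0.2]
opening: 0.0379
```

Request:
carry_out([
  [0,0,-0.02,0],
  [0,0,-0.07,0],
  [0,0,-0.13,0],
  [0,-0.03,-0.19,0],
  [0,-0.05,-0.21,0],
  [0,-0.05,-0.21,0],
  [0,-0.05,-0.21,0],
])

```text
clock: 29.95
tool_pos: [0.5317, 0.2251, 0.2315]
ee_rot: [179.2, -0.1, 87.4]
wrist_force: [-0.3, -0.1, -0.1]
opening: 0.0375
```

```bash
python3 - <<'E'
from h import *
w=shot('wrist'); t=shot('top'); sc=shot('scene'); s,T=tool(); print(T[:3,3],s['clock'],s['wrist_force'],s['opening'])
for k in ['cover_edge','hinge_line','flask','rack','cab_drawer0_handle','scraper','scraper_tip','scraper_grip']:
    o=[(p,r[0]['position'],r[0]['score']) for p in (w,t,sc) if (r:=cams.pinpoint(k,p))]
    print(k,[round(x[2],2) for x in o],*(tri([x[:2] for x in o]) if len(o)>1 else ()))
im=cv2.resize(w['image'][:,:,::-1],(480,300)); 
im2=cv2.resize(sc['image'][60:300,180:540,::-1],(450,300)); im3=cv2.resize(t['image'][80:320,100:500,::-1],(500,300))
c=np.zeros((600,800,3),np.uint8); c[:300,:480]=im; c[300:,:450]=im2; c[300:,450:]=im3[:,150:]; c[:300,480:]=im3[:,:320]
cv2.imwrite('pics/c12.png',c)
E
```

```text
[0.5318 0.2251 0.2309] 30.1 [-0.5267  0.0396  0.9411] 0.03760526370358054
cover_edge [0.84, 0.74] [ 0.6324 -0.2658  0.1642] [0.0012443040499376238, 0.0012443040499376637]
hinge_line [0.78, 0.77] [ 0.6225 -0.259   0.0581] [9.066903587644145e-05, 9.06690358766923e-05]
flask [0.55]
rack [0.35, 0.57, 0.83] [0.603  0.3905 0.1187] [0.15371146306619246, 0.052747290912688684, 0.12496660660392185]
cab_drawer0_handle [0.81, 0.57, 0.91] [0.4446 0.2273 0.0371] [0.006197032740493387, 0.005154555507542011, 0.0016866478382497139]
scraper [0.55, 0.59, 0.61] [0.5849 0.246  0.0184] [0.0023662437348943716, 0.00319210286137933, 0.00479160893471151]
scraper_tip [0.78, 0.94] [0.5773 0.1146 0.033 ] [0.003386101981028864, 0.003386101981028979]
scraper_grip [0.7, 0.78, 0.56] [0.5887 0.2175 0.0319] [0.012210464372700257, 0.013017278931408336, 0.004737994340019579]
```

View pics/c12.png

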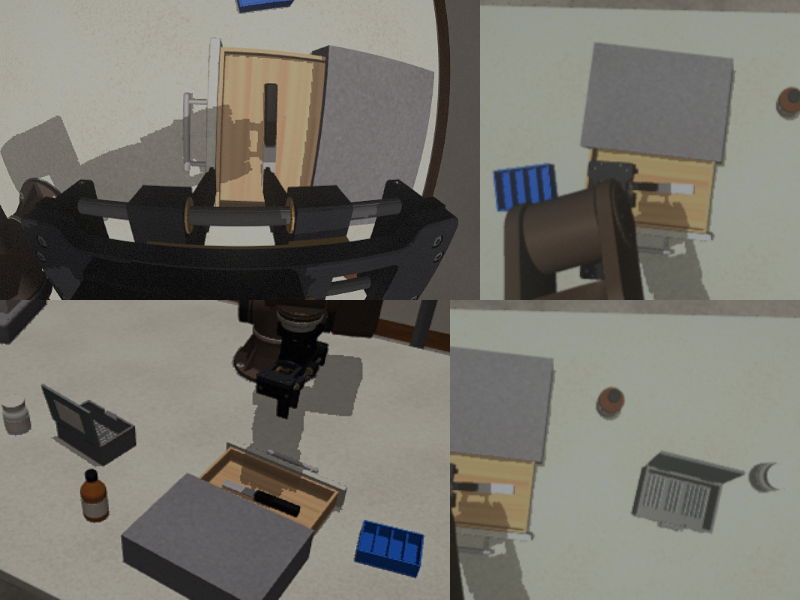

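```bash
python3 -c "
from h import *
print(bot.sign_off())"
```

```text
the job is handed in; nothing more can be done
None
```

The job is done and handed in at about 30 s on the robot's clock, well under the 64 s limit.

**What I did:** I pulled the drawer out about 0.15 m by its handle and took out the scraper. I put the blade about 21 mm into the slot, raised the cover in an arc until it was past upright, then backed straight out. The scraper went back into the drawer at its old place.

**Last checks:**
- **Cover:** it stands about 95° open and stayed there after the blade left. The gripper kept well clear of it.
- **Scraper:** it lies flat in the drawer, with its underside measured at 18 mm against a drawer floor at about 22 mm. I released it on light contact (2.9 N) at the height where I had gripped it.
- **Drawer:** it is still open, and the handle is where I left it, within a few mm.
- **Bystanders:** the jar, bottle and rack look unmoved in the last picture.
- **Robot:** it is clear of everything, and the largest wrist force I saw was 18.6 N, when the fingertips touched the drawer floor.

**Checks that disagreed:**
- The final network points for the rack and the scraper's grip point were inconsistent between views (residuals of 50–150 mm for the rack, about 13 mm for the grip point). The bottle was found in only one view.
- The jar was never measured reliably, so I judged the bystanders by eye.
- The cover edge height came out at 188, 176 and 164 mm in three successive readings, where about 170 mm is expected.

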